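# Stepped stack of pen trays

### The job

Build the stepped stack of pen trays on the grey tray where it stands: first the blue tray on the grey one, then the green tray on the blue one. Each tray goes flat on the rim of the one below, turned end for end to it, its plain end close up against the raised lip of the tray below without sitting on it and its long sides in line, so that the small end pockets of the grey and the blue tray stay open at opposite ends. Don't shift the grey tray, and leave the other things on the desk alone.

Things in the scene. Friction and masses are not known exactly. Their poses are not given: they have to be found in the camera images.
- grey_tray_mid (a point): Centre (18 mm above the underside) of the grey pen tray, the bottom of the stack; loose, about 0.5 kg. Open box, 150 long (its x), 60 wide (y), upright walls 4 thick, flat underside; rim 36 above the underside. Near its -x end a lip across the full width parts off a small pocket with a label holder on the outer end face; the +x end is plain.
- grey_tray_lip (a point): Middle of the top edge of the grey tray's raised lip: 5 mm thick, 8 mm higher than the rim, 36.5 mm from the tray's centre towards its -x end, 26 mm above that centre. A tray properly stacked here is turned half round; its centre lies 36 mm above this tray's centre and 41 mm (touching the lip) to 54 mm from it along this tray's +x. The same holds for green on blue.
- blue_tray_mid (a point): Centre (half-way up, 18 mm above the underside) of the blue pen tray, same shape, size and axes as the grey one, about 0.15 kg, loose; can be gripped from above across its 60 mm width.
- blue_tray_lip (a point): Middle of the top edge of the blue tray's raised lip (36.5 mm from its centre towards its -x end, 26 mm above the centre).
- green_tray_mid (a point): Centre (half-way up, 18 mm above the underside) of the green pen tray, same shape, size and axes as the grey one, about 0.15 kg, loose; can be gripped from above across its 60 mm width.
- green_tray_lip (a point): Middle of the top edge of the green tray's raised lip (36.5 mm from its centre towards its -x end, 26 mm above the centre).
- blue_tray: The blue tray itself; origin at the centre of its underside, z up.
- green_tray: The green tray itself; origin at the centre of its underside, z up.
- calculator: Grey pocket calculator, 128x78x14 mm, a loose bystander lying on the desk; origin at the centre of its underside.
- earbud_case: White earbud case, 26x60x42 mm, a loose bystander on the desk; origin at the centre of its underside.

How it is judged:
On the way:
1. the blue tray sits on the grey tray, turned end for end, close up to its lip, let go, while the green tray is not yet on it (x of blue_tray_mid in the frame of grey_tray_mid between 0.037 and 0.055 m and y of blue_tray_mid in the frame of grey_tray_mid between -0.009 and 0.009 m and z of blue_tray_mid in the frame of grey_tray_mid between 0.033 and 0.039 m and x of blue_tray_lip in the frame of grey_tray_mid above 0.06 m and angle between the x axis of blue_tray_mid and the x axis of grey_tray_mid, either way round below 0.14 rad and angle between blue_tray_mid's own z axis and vertical below 0.05 rad and contact force between blue_tray and the fingers below 0.05 N and linear speed of blue_tray below 0.02 m/s and contact force between green_tray and blue_tray below 0.02 N), for 0.2 s.
At the end, for the whole second after the job is handed in: Blue lies on the grey rim, green on the blue rim, each turned end for end to the one below, level within 3 deg, parallel within 8 deg, sides in line within 9 mm, plain end within 14 mm of the lip below and not on it; let go, at rest; grey tray within 30 mm of its start (x of blue_tray_mid in the frame of grey_tray_mid between 0.037 and 0.055 m and y of blue_tray_mid in the frame of grey_tray_mid between -0.009 and 0.009 m and z of blue_tray_mid in the frame of grey_tray_mid between 0.033 and 0.039 m and x of blue_tray_lip in the frame of grey_tray_mid above 0.06 m and angle between the x axis of blue_tray_mid and the x axis of grey_tray_mid, either way round below 0.14 rad and angle between each of blue_tray_mid, green_tray_mid, grey_tray_mid's own z axis and vertical below 0.05 rad and contact force between each of blue_tray, green_tray and the fingers below 0.05 N and linear speed of each of blue_tray, green_tray below 0.02 m/s and x of green_tray_mid in the frame of blue_tray_mid between 0.037 and 0.055 m and y of green_tray_mid in the frame of blue_tray_mid between -0.009 and 0.009 m and z of green_tray_mid in the frame of blue_tray_mid between 0.033 and 0.039 m and x of green_tray_lip in the frame of blue_tray_mid above 0.06 m and angle between the x axis of green_tray_mid and the x axis of blue_tray_mid, either way round below 0.14 rad and distance of grey_tray_mid from where it was at the start of the episode below 0.03 m); the robot touches nothing.
It fails at once if the calculator is shoved by more than 30 mm (distance of calculator from where it was at the start of the episode above 0.03 m).
It fails at once if the earbud case is shoved by more than 30 mm (distance of earbud_case from where it was at the start of the episode above 0.03 m).
It fails at once if the grey tray is shoved by more than 40 mm (distance of grey_tray_mid from where it was at the start of the episode above 0.04 m).
It also fails if it takes over 67 s, if anything falls off the work surface, if the arm or the gripper's body presses on something with over 40 N, if the wrist force passes 120 N, or if a joint passes its speed limit or range.

### The arm

A 7-joint arm with a two-finger parallel gripper is mounted at the origin on a cart in front of the work surface, level with it; the furniture and walls round the work are solid. World frame = base frame: x ahead of the robot, y to its left, z up, the work surface at z = 0. Lengths are in m, angles in rad, forces in N, time in s.
With the tool pointing down it reaches from about 0.425 to 0.95 m from the base axis. Payload 16.7 kg.
Tool frame: the origin (TCP) lies at the very end of the fingers, on their centre line; the grasp point (between the pads) lies 19 mm behind it; z points along the fingers, y is the line along which they close (so a half turn about z gives the same grasp; the last joint's range is limited). The gripper opens to 94 mm and grips with 3 to 60 N. Pads are 16 mm wide; open, the fingers measure 119 mm over their backs; the gripper's body (75 mm by 177 mm) begins 78 mm behind the grasp point.
Start: joints at [1.073, 0.426, 0.074, 1.606, -0.034, 1.111, -0.067], TCP at [0.23, -0.635, 0.205] pointing down, gripper open.
Joint ranges: [-2.85, 2.85], [-0.5, 2.14], [-1.23, 1.37], [0.21, 2.46], [-1.02, 4.16], [0.16, 2.05], [-2.73, 2.73]. Speed limits (rad/s): [1.89, 1.89, 2.39, 2.39, 3.01, 3.01, 3.01].

### API

Orientations are given as a 3x3 rotation matrix whose columns are the frame's x, y, z axes.
In Python, from cell import r gives the robot as it stands. Calls block until the motion is done:
- r.move_pose(position, orientation): joint-space move of the TCP to a pose.
- r.line_to(position, rotation=None, v=0.15, threshold=None): straight line of the TCP; rotation=None keeps the orientation; v is the mean speed in m/s. With threshold (N) it stops when the force on the tool has changed by that much, and returns True; else False.
- r.move_j(angles): joint-space move.
- r.gripper_to(opening, grasp_force=None): finger opening in m; grasp_force is the grip in N (None keeps the last); returns when the fingers have stopped.
- r.dwell(seconds).
- r.inverse_kinematics(position, orientation): joint angles nearest the present ones, or None.
- r.grab_frame(name): name is "scene" or "top"; returns a dict with "pixels" (420x560x3 uint8, blue, green, red), "depth" (420x560 float32, m along the optical axis (not along the pixel's ray), 0 where there is no reading), "fovy" (degrees; the focal length in pixels is half the picture's height over the tangent of half this angle, whatever the lens; pixels are square), "cx", "cy" (the principal point, pixels), "R" (3x3) and "t" (3): a world point X has camera coordinates R X + t. Camera axes: x right, y down, z forward; pixel columns grow to the right and rows downward; lengths in m; the calibration is good to about 2 mm. A picture is of the moment at which its call begins.
A pose or a line that the arm cannot do raises r.Unreachable and nothing moves.
- r.finish_job(): hands the job in; it is judged then, once.
Trained networks look in the newest picture that a camera, given by its name, has taken for a name from the list of things; names that differ only in an ending like _2 or _b are one class to them, and where a whole thing is asked for, a point or a joint stands for the part that bears it (a point fixed in the world has none). Each returns a list of dicts, best first, with "confidence" (0 to 1); they miss things now and then, are a little off and sometimes report something else, mostly with a low value. They report only what shows in the picture. A call takes as long as a camera call.
- r.trace(camera, name): "region" (420x560 bool, what is visible of it) and "uv" ([column, row] in pixels, amid what is visible of it).
Readings, each from a call of its own:
- r.current_time_s(): time.
- r.current_joints(): joint angles.
- r.current_qvel(): joint speeds.
- r.current_joint_torque(): joint torques, N m.
- r.current_tool_pos(): TCP position.
- r.current_eef_rot(): TCP orientation.
- r.current_wrist_force(): force on the tool from outside, world axes, zero at the start.
- r.current_torque(): the same for the moment, N m.
- r.current_finger_gap(): finger opening in m.
- r.current_grip_force(): force on a finger pad.
Only numpy, scipy, OpenCV 4.12 (cv2) and the standard library are available. Lean on these libraries where they do the work, as an engineer would, in place of code of your own. Each camera call takes 0.05 s, during which the arm holds its last target. There are 200 camera calls.

## Working session

There is one attempt and no reset: what is moved stays moved. The work goes in short steps, each a Python script; the robot and the scene stay as the last script left them, time stands still between calls to the robot, and variables do not carry over. Pictures are saved under pics/ and viewed, at most 10 in all, crops included, and the job is handed in when it is done.

```bash
mkdir -p pics; ls; cat > h.py <<'E'
from cell import r
import numpy as np, cv2
def cloud(f):
    h,w=f["depth"].shape; fl=h/2/np.tan(np.radians(f["fovy"])/2)
    v,u=np.mgrid[:h,:w]; d=f["depth"]
    c=np.stack([(u-f["cx"])/fl*d,(v-f["cy"])/fl*d,d],-1)
    P=(c-f["t"])@f["R"]; P[d==0]=np.nan
    return P
E
python3 - <<'E'
from h import *
for c in("scene","top"):
    f=r.grab_frame(c); cv2.imwrite(f"pics/{c}0.png",f["pixels"]); P=cloud(f)
    print(c,"cam at",-f["R"].T@f["t"],f["fovy"])
    for n in("grey_tray_mid","grey_tray_lip","blue_tray","blue_tray_lip","green_tray","green_tray_lip","calculator","earbud_case"):
        for q in r.trace(c,n)[:2]:
            m=q["region"]; p=P[m]; p=p[~np.isnan(p[:,0])]
            u,v=np.round(q["uv"]).astype(int)
            print(n,round(q["confidence"],2),[u,v],m.sum(),P[v,u].round(3),"med",np.median(p,0).round(3),"zmax",np.percentile(p[:,2],[5,98]).round(3))
            t=p[(p[:,2]>np.percentile(p[:,2],98)-.013)] 
            print("   rect",cv2.minAreaRect(t[:,:2].astype(np.float32)))
E
```

```text
pics
scene cam at [0.02873131 0.18588336 0.76795737] 53.970456073836026
grey_tray_mid 0.64 [np.int64(394), np.int64(185)] 1431 [ 0.534 -0.431  0.004] med [ 0.524 -0.419  0.017] zmax [0.001 0.042]
   rect ((0.5278568267822266, -0.4217287600040436), (0.06082385778427124, 0.1524128019809723), 54.32094192504883)
grey_tray_mid 0.3 [np.int64(172), np.int64(324)] 2555 [0.429 0.196 0.009] med [0.429 0.196 0.011] zmax [0.006 0.014]
   rect ((0.4367745518684387, 0.194861501455307), (0.07783770561218262, 0.1310247778892517), 69.44529724121094)
grey_tray_lip 0.74 [np.int64(395), np.int64(185)] 1372 [ 0.533 -0.433  0.004] med [ 0.524 -0.418  0.018] zmax [0.002 0.042]
   rect ((0.5279004573822021, -0.42156288027763367), (0.06050346419215202, 0.15229013562202454), 54.3209342956543)
grey_tray_lip 0.32 [np.int64(354), np.int64(254)] 1965 [ 0.406 -0.219  0.001] med [ 0.404 -0.218  0.012] zmax [0.001 0.042]
   rect ((0.4035211205482483, -0.21719175577163696), (0.060636427253484726, 0.15279288589954376), 28.548019409179688)
blue_tray 0.83 [np.int64(346), np.int64(179)] 1237 [ 0.61  -0.334  0.002] med [ 
[... 3082 characters left out ...]

calculator 0.85 [np.int64(153), np.int64(250)] 1645 [0.429 0.2   0.011] med [0.431 0.195 0.011] zmax [0.006 0.017]
   rect ((0.4380522668361664, 0.19325368106365204), (0.07838130742311478, 0.13728204369544983), 69.31168365478516)
earbud_case 0.68 [np.int64(370), np.int64(187)] 1553 [ 0.601 -0.331  0.003] med [ 0.6   -0.326  0.005] zmax [0.    0.043]
   rect ((0.5994024872779846, -0.32379579544067383), (0.059877295047044754, 0.14934703707695007), 42.421295166015625)
earbud_case 0.56 [np.int64(194), np.int64(261)] 274 [0.407 0.094 0.042] med [0.406 0.091 0.04 ] zmax [0.016 0.066]
   rect ((0.4314239025115967, 0.07786956429481506), (0.017289899289608, 0.0011341236531734467), 50.97465133666992)
```

```bash
cat >> h.py <<'E'
def tray(P,c,rad=0.095,z0=0.0):
    """pose of a tray whose underside is at z0, near c: centre xy, yaw of its +x axis"""
    q=P.reshape(-1,3); q=q[~np.isnan(q[:,0])]; q=q[np.hypot(*(q[:,:2]-c).T)<rad]
    rim=q[(q[:,2]>z0+.030)&(q[:,2]<z0+.048)]; lip=rim[rim[:,2]>z0+.0405]
    (cx,cy),(w,h),a=cv2.minAreaRect(rim[:,:2].astype(np.float32))
    if w<h:a+=90
    a=np.radians(a); ctr=np.array([cx,cy]); ax=np.array([np.cos(a),np.sin(a)])
    s=(np.median(lip[:,:2],0)-ctr)@ax
    if s>0:ax=-ax
    return ctr,np.arctan2(ax[1],ax[0]),(w,h),s,len(lip)
E
python3 - <<'E'
from h import *
for c in("top","scene"):
    f=r.grab_frame(c);P=cloud(f)
    for n,p in dict(grey=(.527,-.422),blue=(.601,-.324),green=(.402,-.217)).items(): print(c,n,tray(P,p,.082))
a,b=[cv2.imread(f"pics/{c}0.png") for c in("scene","top")]
cv2.imwrite("pics/c0.png",np.hstack([cv2.resize(a[130:330,300:500],(400,400)),cv2.resize(b[130:330,270:470],(400,400))]))
E
```

```text
top grey (array([ 0.52604365, -0.42271686]), np.float64(-0.6290214055086577), (0.06148277595639229, 0.15045319497585297), np.float64(0.03882211696819704), 46)
top blue (array([ 0.5998342 , -0.32453123]), np.float64(2.3121157120421163), (0.060189563781023026, 0.15094292163848877), np.float64(-0.03607076661325373), 53)
top green (array([ 0.40158114, -0.21798161]), np.float64(-1.0765266113865042), (0.06017911434173584, 0.14987798035144806), np.float64(0.035442773353711765), 45)
scene grey (array([ 0.52774525, -0.42160058]), np.float64(-0.6299744842837699), (0.06046702712774277, 0.1528237760066986), np.float64(0.036774608339955245), 45)
scene blue (array([ 0.60233492, -0.32417554]), np.float64(2.31213621838251), (0.06013551726937294, 0.15642938017845154), np.float64(-0.03541299416561246), 43)
scene green (array([ 0.40355703, -0.21744028]), np.float64(-1.0751961626849278), (0.06020908057689667, 0.15208792686462402), np.float64(0.03726448197603363), 55)
```

View pics/scene0.png

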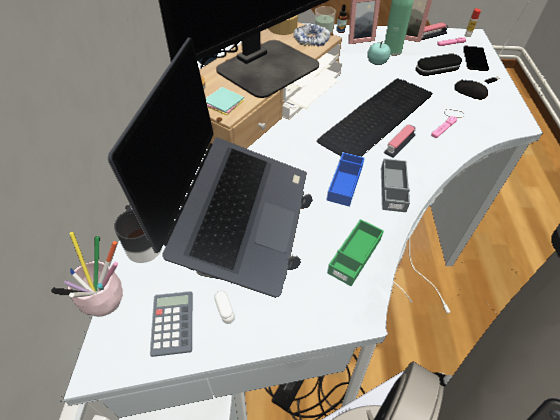

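View pics/top0.png

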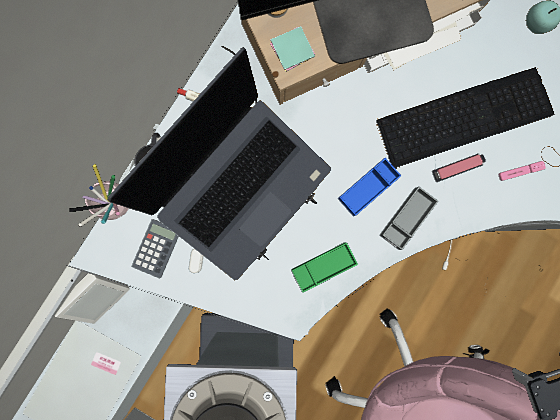

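View pics/c0.png

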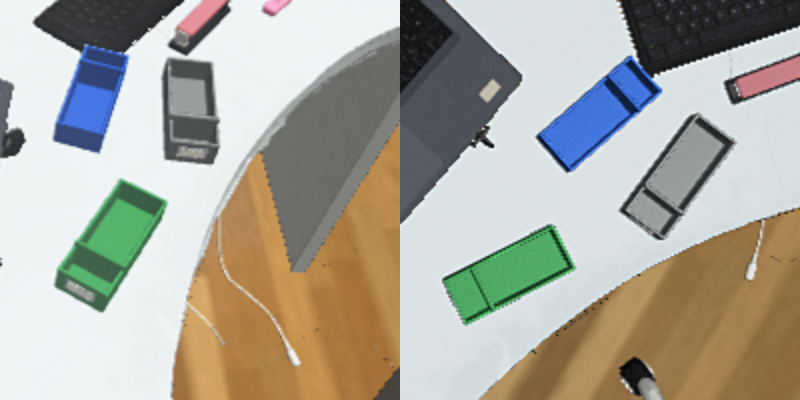

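```bash
cat >> h.py <<'E'
def rot(yaw,s):
    y=s*np.array([-np.sin(yaw),np.cos(yaw),0]); z=np.array([0,0,-1.]); return np.stack([np.cross(y,z),y,z],1)
def wrist(*poses):
    """half-turn sign for which all (position, yaw) are reachable, with the least joint-7 angle"""
    best=[]
    for s in(1,-1):
        J=[r.inverse_kinematics(list(p),rot(y,s)) for p,y in poses]
        if all(j is not None for j in J): best.append((max(abs(j[6]) for j in J),s))
    print(best); return min(best)[1]
def pick_place(src,ys,dst,yd,z0,up=.15):
    g=.008; P=lambda c,z:np.array([c[0],c[1],z])
    s=wrist((P(src,up),ys),(P(src,g),ys),(P(dst,up),yd),(P(dst,z0+g),yd))
    r.gripper_to(.086); r.move_pose(P(src,up),rot(ys,s)); r.line_to(P(src,.06)); print("hit",r.line_to(P(src,g),v=.06,threshold=8))
    r.gripper_to(.04,grasp_force=15); print("gap",r.current_finger_gap(),r.current_grip_force())
    r.line_to(P(src,up)); r.move_pose(P(dst,up),rot(yd,s)); r.line_to(P(dst,z0+g+.02))
    print("gap",r.current_finger_gap(),"touch",r.line_to(P(dst,z0+g-.004),v=.03,threshold=3),r.current_tool_pos())
    r.gripper_to(.086); r.line_to(P(dst,z0+.1)); print(r.current_time_s())
E
python3 - <<'E'
from h import *
f=r.grab_frame("top");P=cloud(f)
g,yg=tray(P,(.527,-.422),.082)[:2]; b,yb=tray(P,(.601,-.324),.082)[:2]
d=g+.047*np.array([np.cos(yg),np.sin(yg)]); print(d)
pick_place(b,yb,d,yg+np.pi,.036)
for c in("top","scene"):
    f=r.grab_frame(c); cv2.imwrite(f"pics/{c}1.png",f["pixels"]); print(tray(cloud(f),d,.082,.036))
a,b=[cv2.imread(f"pics/{c}1.png") for c in("scene","top")]
cv2.imwrite("pics/c1.png",np.hstack([cv2.resize(a[100:300,300:500],(400,400)),cv2.resize(b[100:300,300:500],(400,400))]))
E
```

```text
[ 0.5635487  -0.45021995]
[(np.float64(1.9321497285827665), 1), (np.float64(1.331027308253091), -1)]
hit False
gap 0.06015713819181435 14.999995976686478
gap 0.0598726206041333 touch True [ 0.56330392 -0.45016241  0.04357811]
9.9
(array([ 0.5629766 , -0.44979993]), np.float64(2.512050666667052), (0.0611470527946949, 0.1506798267364502), np.float64(nan), 0)
(array([ 0.56450051, -0.44895524]), np.float64(2.516775114440853), (0.06067388132214546, 0.15408921241760254), np.float64(-0.03610939908756631), 41)
  return _methods._mean(a, axis=axis, dtype=dtype,
  ret = um.true_divide(
```

View pics/c1.png

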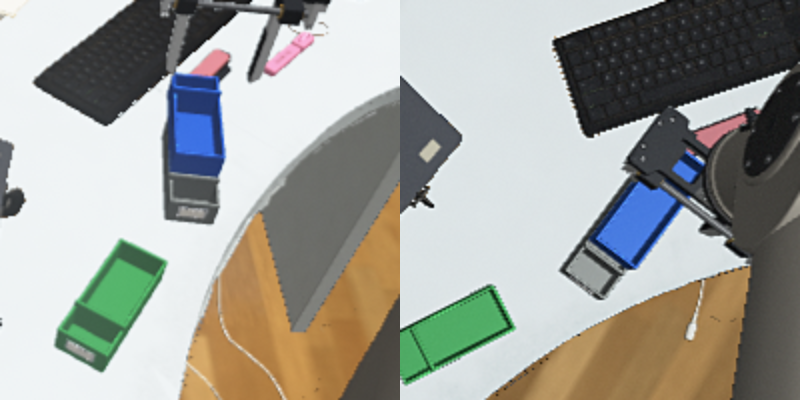

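The crop shows blue level on grey, with its pocket at the far end and grey's lip and pocket open at about (193,190). Next I'll check it with the arm clear, then place green.

```bash
python3 - <<'E'
from h import *
f=r.grab_frame("top");P=cloud(f)
n,yn=tray(P,(.402,-.217),.082)[:2]; print("green",n,yn)
r.move_pose([n[0],n[1],.2],rot(yn,-1))
E_=[]
for c in("top","scene"):
    P=cloud(r.grab_frame(c)); t=tray(P,(.563,-.450),.082,.036); print(c,t[:4]); E_.append(t)
    ax=np.array([.8085,-.5885]); q=P.reshape(-1,3); k=(q[:,:2]-[.526,-.4227])@np.stack([ax,[-ax[1],ax[0]]],1)
    m=(k[:,0]>-.05)&(k[:,0]<-.034)&(abs(k[:,1])<.035)&(q[:,2]>.0395)&(q[:,2]<.05); print("grey lip, old grey frame",np.median(k[m],0),m.sum())
b,yb=E_[0][:2]; 
if np.cos(yb-2.512)<0: yb+=np.pi
if np.hypot(*(b-[.563,-.45]))>.004 or abs(np.sin(yb-2.512))>.03: raise SystemExit("check")
d=b+.047*np.array([np.cos(yb),np.sin(yb)]); print(d,yb+np.pi)
pick_place(n,yn,d,yb-np.pi,.072,.2)
j=r.current_joints(); r.line_to([d[0],d[1],.25]); r.move_pose([.42,-.1,.3],rot(yn,-1))
T={}
for c in("top","scene"):
    f=r.grab_frame(c); cv2.imwrite(f"pics/{c}2.png",f["pixels"]); print(c,tray(cloud(f),d,.082,.072))
a,b=[cv2.imread(f"pics/{c}2.png") for c in("scene","top")]
cv2.imwrite("pics/c2.png",np.hstack([cv2.resize(a[100:300,300:500],(400,400)),cv2.resize(b[100:300,300:500],(400,400))]))
print(r.current_time_s())
E
```

```text
green [ 0.40153614 -0.21782276] -1.072984041214967
top (array([ 0.56288308, -0.44965702]), np.float64(2.513245427311089), (0.06087712198495865, 0.15010510385036469), np.float64(-0.03633959231798212))
grey lip, old grey frame [-3.70138697e-02 -3.34348986e-05] 52
scene (array([ 0.55048668, -0.40569431]), np.float64(2.848378883888178), (0.02951834723353386, 0.08822344243526459), np.float64(nan))
grey lip, old grey frame [-0.0366344   0.01318151] 24
[ 0.52486007 -0.42203002] 5.654838080900882
[(np.float64(2.097648903191125), 1), (np.float64(2.097648903191125), -1)]
hit False
gap 0.06008210816926343 14.999373257160187
gap 0.05983916512860002 touch True [ 0.52475842 -0.4218638   0.0796309 ]
21.6583
top (array([ 0.5247463 , -0.42146417]), np.float64(-0.6324204645869533), (0.060722798109054565, 0.1514998972415924), np.float64(0.037322652196792816), 55)
scene (array([ 0.52583826, -0.42062584]), np.float64(-0.6362042172847105), (0.06022109091281891, 0.15332014858722687), np.float64(0.035222696246811985), 46)
23.875
  return _methods._mean(a, axis=axis, dtype=dtype,
  ret = um.true_divide(
```

View pics/c2.png

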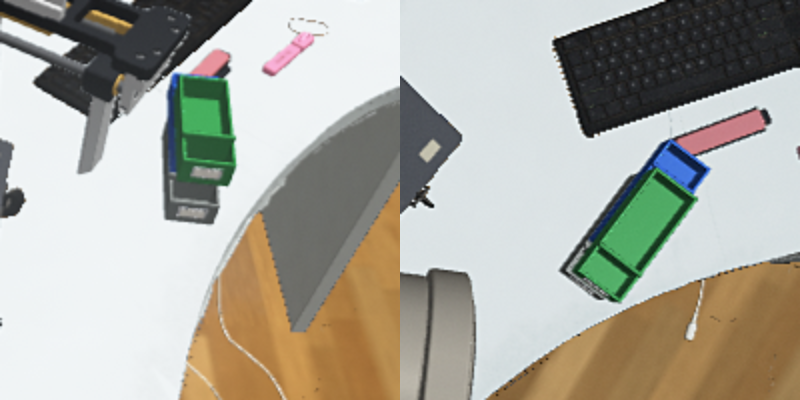

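The crop shows the stack standing square: green is on blue with the blue pocket open at (680,165), and grey's pocket is below at the other end. The measured offset between green and blue is 47 mm, as intended.

```bash
python3 -c "
from h import *
r.dwell(.3); print(r.finish_job())"
```

```text
the job is handed in; nothing more can be done
None
```

The stepped stack is built and handed in at about 24 s: blue on grey, then green on blue, each turned end for end, set about 47 mm along and let go. After blue was placed, grey's lip measured within about 1 mm of where it started. The arm never worked near the calculator or earbud case.

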